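# Press a carving blank down and slide it under the leaf spring hold-down

### The arm

A 6-joint arm with a two-finger parallel gripper is mounted at the origin on the work surface. World frame = base frame: x ahead of the robot, y to its left, z up, the work surface at z = 0. Lengths are in m, angles in rad, forces in N, time in s.
With the tool pointing down it reaches from about 0.425 to 0.95 m from the base axis. Payload 14.7 kg.
Tool frame: the origin (TCP) lies between the finger pads; the fingertips stand 22 mm ahead of it and the grasp point (between the pads) lies 3 mm ahead of it; z points along the fingers, y is the direction in which the jaws open and shut (so a half turn about z gives the same grasp; the last joint's range is limited). The gripper opens to 85 mm and grips with 20 to 120 N. Pads are 22 mm wide; open, the fingers measure 114 mm over their backs; the gripper's body (76 mm by 85 mm) begins 54 mm behind the grasp point. The pads swing forward as they close: fully open they stand 13 mm farther back than shut.
Start: joints at [1.232, 0.48, 1.596, -0, 1.065, -0.047], TCP at [0.187, 0.623, 0.222] pointing down, gripper open.
Joint ranges: [-2.75, 2.75], [-0.82, 2.05], [0.23, 2.67], [-1.56, 4.7], [0.09, 2.69], [-2.92, 2.92]. Speed limits (rad/s): [1.89, 1.89, 2.39, 3.01, 3.01, 3.01].

### API

Orientations are given as a unit quaternion [w, x, y, z].
In Python, from plant import bot gives the robot as it stands. The module is installed in compiled form; this text tells all that it offers.
- The arm moves only by the tool drive_tool, never from a script. Its argument "targets" is a list of rows, each an object of numbers: "x", "y", "z": the shift along the tool's x, y, z in m; "wx", "wy", "wz": the turn, a rotation vector about the tool's x, y, z in degrees; "hand": the opening, from -1 (shut) to 1 (fully open). In form: [{"x": .., "y": .., "z": .., "wx": .., "wy": .., "wz": .., "hand": ..}, ...]. A call has 1 to 12 rows; each row is the pose to reach, as a shift and turn from the pose commanded when the call began, along the tool's axes at that moment; what a row does not reach only later rows make up. A row lasts 1/8 s, in which the tool goes at most 62.5 mm and 10.7 degrees, less where a joint would pass 70% of its speed; a pose out of reach is approached as far as the arm can. A call with a gripper value outside its range is refused whole. The fingers move at their own pace and stop on an object; "grip_force" is the grip in N (left out, the last holds). Time passes only in rows, so rows that repeat a pose let the fingers close. It gives the time, the measured TCP pose, the force and the opening at its end, in the units of the state.
- bot.observe(): the state, without advancing time (a new reading comes with each control period).
- bot.camera(name): name is "side" or "top"; returns a dict with "img" (384x512x3 uint8, blue, green, red), "K" (3x3 intrinsics, pixels), "k1" (the pictures are not rectified: a ray, as slopes to the right and down, at radius r is drawn at 1 + k1 r^2 times it, then the intrinsics apply), "R" (3x3) and "t" (3): a world point X has camera coordinates R X + t. Camera axes: x right, y down, z forward; pixel columns grow to the right and rows downward; lengths in m; the calibration is good to about 2 mm. A picture is of the moment at which its call begins. There is no depth.
- bot.job_done(): hands the job in, once; it reports no verdict.
The state is a dict: "clock": time; "joint_positions": joint angles; "joint_velocities": joint speeds; "tau": joint torques, N m; "ee_pos": TCP position; "tcp_rot": TCP orientation; "ft_force": force on the tool from outside, world axes, zero at the start; "moment": the same for the moment, N m; "finger_gap": opening from 0.0 (shut) to 1.0 (fully open).
Only numpy, scipy, OpenCV 4.12 (cv2) and the standard library are available. Lean on these libraries where they do the work, as an engineer would, in place of code of your own. Each camera call takes 0.05 s, during which the arm holds its last target.

### The job

Load the stepped carving blank into its hold-down cradle with the fingertips: press it down hard on its low step so that the sprung floor sinks, and keep pressing while you slide it under the gate bar and the leaf spring until its front end is home against the end stop. Then let go, leaving it held down flat under the spring. Do not grip or lift the blank at any time, and leave the gouge, mallet and pot where they are.

Things in the scene. Friction and masses are not known exactly. Their poses are not given: they have to be found in the camera images.
- cradle: Wooden channel fixed to the bench, 300 long, 120 wide. Origin: on the bench under the middle of the gate bar; x axis: the way the blank is slid, y across, z up. The channel runs from x = -215 to the end stop at x = +60, between two fences 40 high with inner faces at y = +-32.
- gate (a point): Middle of the underside of the steel gate bar, 60 mm above the bench. The bar is 12 long (x), 10 thick, and crosses the channel on two posts (24 long, 78 high, outside y = +-35 of the cradle).
- stop (a point): Top edge of the inner face of the dark wooden end stop, 60 mm above the bench and 60 mm beyond the gate along the cradle's x. The blank is home when its front end touches this face.
- floor_board (a joint): Sprung floor of the channel, 60 wide, as long as the channel. 0 = up (top 30 mm above the bench); grows in m as it is pressed straight down; bottoms at 0.014. It never tilts. With the blank on it, it starts to sink at about 3 N and takes about 11 N at 10 mm, 15 N at the bottom (900 N/m). Let go, it springs up again.
- leaf (a joint): Steel leaf spring, 32 wide, rooted on the gate bar and sloping down along the cradle's x to a round tip 51 mm beyond the gate, hanging with its underside about 54 mm above the bench. 0 = at rest; grows in rad as the tip is lifted; flat at 0.19. Its tip presses with 2 N at rest, about 10 N when flat.
- blank: Loose light-wood carving blank, 135 long, 60 wide, about 0.16 kg, lying in the channel on the sprung floor. Origin: centre of its underside; x axis to its front end, along the cradle's x. High part: x = -17.5 to +67.5, 36 high. Low rear step: x = -67.5 to -17.5, 20 high, ending at an upright wall 16 high at x = -17.5 which a fingertip can push against.
- front (a point): Top middle of the blank's front end. Unpressed it is 66 mm above the bench, 6 mm too high to pass the gate bar; it starts 15 to 55 mm before the middle of the bar. When home, the step's upright wall is 19 mm before the bar.
- step (a point): Centre of the top face of the blank's low step (50 long, 60 wide), 50 mm above the bench when unpressed. The upright wall is 25 mm ahead of it along the blank's x, and the front end 110 mm ahead.
- gouge: Bystander: loose wood-handled gouge, about 225 long, 28 thick, lying beside the cradle; origin under its middle, on the bench; x axis along it.
- mallet: Bystander: loose wooden carver's mallet standing on its round head, 72 across, 118 high; origin at the centre of its underside.
- pot: Bystander: loose white pot, 64 across, 70 high; origin at the centre of its underside.

How it is judged:
By the outcome, as a careful person would: the job done as asked, in the order asked, and still so for the second after the job is handed in, with the robot touching nothing.
It also fails if it takes over 38 s, if anything falls off the work surface, if the arm or the gripper's body presses on something with over 40 N, if the wrist force passes 120 N, or if a joint passes its speed limit or range.

## Working session

There is one attempt and no reset: what is moved stays moved. The work goes in short steps, Python scripts to look and compute and a tool call to move; the robot and the scene stay as the last step left them, time stands still between calls to the robot, and variables do not carry over. Pictures are saved under pics/ and viewed, and the job is handed in when it is done.

Besides the shell and the picture viewer there is one more tool, called after "Request:" in YAML: its name, and indented under it one key for each argument. drive_tool: Moves the arm, as the interface text tells. Its arguments: {"type":"object","properties":{"targets":{"type":"array"},"grip_force":{"type":"number"}},"required":["targets"]}

```bash
mkdir -p pics; python3 - <<'E'
from plant import bot
import cv2,numpy as np
s=bot.observe()
for k in s: print(k,np.round(s[k],4))
for n in ("side","top"):
    c=bot.camera(n); cv2.imwrite(f"pics/{n}0.png",c["img"]); print(n,c["K"],c["k1"],c["R"],c["t"])
E
```

```text
clock 0.0
joint_positions [ 1.2324  0.4808  1.5969  0.      1.0651 -0.0466]
joint_velocities [-0.0008 -0.0006 -0.0001 -0.0009 -0.0004  0.0006]
tau [-1.50000e-03 -9.50643e+01 -4.30179e+01 -5.00000e-04  1.28000e-02
  0.00000e+00]
ee_pos [0.1868 0.6221 0.2211]
tcp_rot [-1.000e-04  1.454e-01  9.894e-01 -6.000e-04]
ft_force [ 0.0031  0.4426 -0.5693]
moment [0.0043 0.0178 0.0107]
finger_gap 1.0018
side [[420.30770646   0.         254.19245717]
 [  0.         420.30770646 192.29124682]
 [  0.           0.           1.        ]] -0.12264685620152921 [[ 0.9957464  -0.09095824 -0.01468671]
 [-0.06960932 -0.6382398  -0.76668409]
 [ 0.06036259  0.76444526 -0.64185653]] [-0.61621357  0.1113213   0.96149231]
top [[488.98612867   0.         249.8676392 ]
 [  0.         488.98612867 194.34673289]
 [  0.           0.           1.        ]] -0.012917956614461134 [[ 0.01727632 -0.9998427   0.0040125 ]
 [-0.98727631 -0.01769337 -0.15802668]
 [ 0.15807282 -0.00123133 -0.98742669]] [0.01027459 0.64224417 1.07676348]
```

View pics/side0.png

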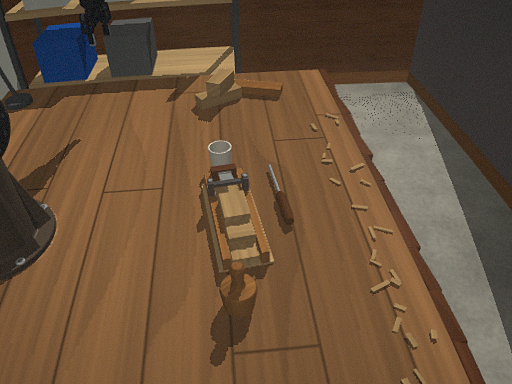

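View pics/top0.png

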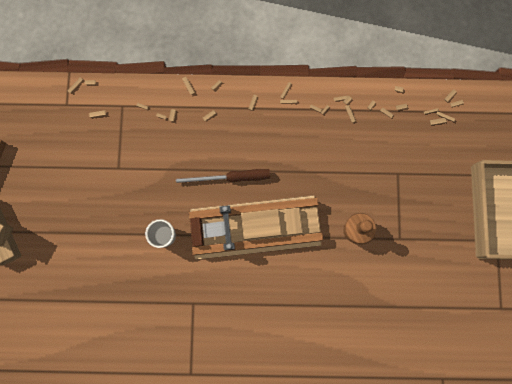

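```bash
python3 - <<'E'
import cv2
a=cv2.imread("pics/top0.png")[180:280,130:400]; cv2.imwrite("pics/topz.png",cv2.resize(a,None,fx=2.96,fy=2.96,interpolation=cv2.INTER_CUBIC))
a=cv2.imread("pics/side0.png")[130:330,160:320]; cv2.imwrite("pics/sidez.png",cv2.resize(a,None,fx=3,fy=3,interpolation=cv2.INTER_CUBIC))
E
```

```text
(no output)
```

View pics/topz.png

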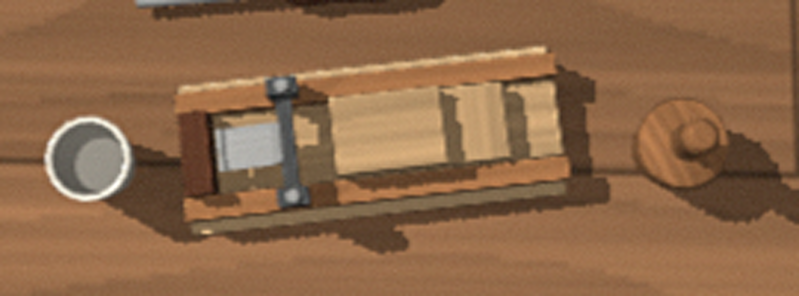

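View pics/sidez.png

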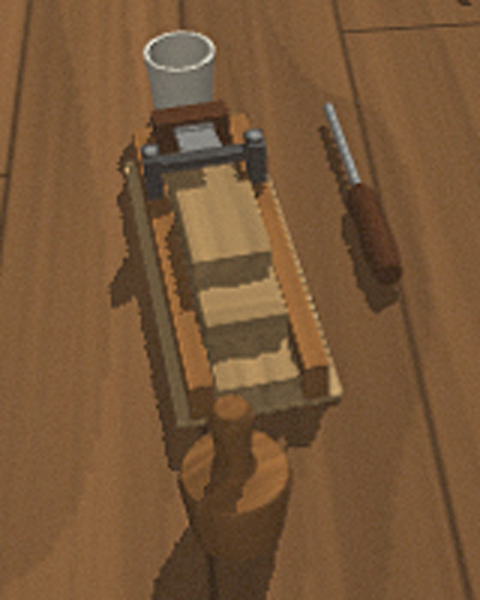

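```bash
cat > h.py <<'E'
import numpy as np,cv2
C={"side":dict(K=np.array([[420.30770646,0,254.19245717],[0,420.30770646,192.29124682],[0,0,1]]),k1=-0.12264685620152921,R=np.array([[0.9957464,-0.09095824,-0.01468671],[-0.06960932,-0.6382398,-0.76668409],[0.06036259,0.76444526,-0.64185653]]),t=np.array([-0.61621357,0.1113213,0.96149231])),
"top":dict(K=np.array([[488.98612867,0,249.8676392],[0,488.98612867,194.34673289],[0,0,1]]),k1=-0.012917956614461134,R=np.array([[0.01727632,-0.9998427,0.0040125],[-0.98727631,-0.01769337,-0.15802668],[0.15807282,-0.00123133,-0.98742669]]),t=np.array([0.01027459,0.64224417,1.07676348]))}
def back(n,u,v,z):
    c=C[n];d=np.array([c["k1"],0,0,0,0.])
    p=cv2.undistortPoints(np.array([[[u,v]]],float),c["K"],d)[0,0]
    r=c["R"].T@np.array([p[0],p[1],1]);o=-c["R"].T@c["t"]
    return o+r*(z-o[2])/r[2]
def proj(n,X):
    c=C[n];return cv2.projectPoints(np.asarray(X,float).reshape(-1,3),cv2.Rodrigues(c["R"])[0],c["t"],c["K"],np.array([c["k1"],0,0,0,0.]))[0][:,0]
E
python3 - <<'E'
from h import *
T=lambda u,v,z:back("top",130+(u+.5)/2.96-.5,180+(v+.5)/2.96-.5,z)
S=lambda u,v,z:back("side",160+(u+.5)/3-.5,130+(v+.5)/3-.5,z)
for n,f,l in (("top",T,[("postA",281,85,.078),("postB",292,192,.078),("stopA",208,113,.06),("stopB",214,193,.06),("frontA",331,97,.066),("frontB",334,176,.066),("wallA",441,87,.066),("wallB",447,163,.066),("stepRA",502,82,.05),("stepRB",508,158,.05),("floorRA",556,82,.03),("floorRB",563,155,.03),("fenceRA",555,73,.04),("fenceRB",570,160,.04),("fenceFA",180,112,.04),("mallettop",697,137,.118),("pot",89,157,.07)]),
 ("side",S,[("postA",255,133,.078),("postB",152,149,.078),("wallB",190,262,.066),("wallA",271,248,.066),("stepRB",205,326,.05),("stepRA",287,317,.05),("stopA",228,122,.06),("mallettop",234,403,.118),("pot",180,50,.07)])):
  for a,u,v,z in l: print(n,a,np.round(f(u,v,z)*1000,1))
E
```

```text
top postA [604.8  77.6  78. ]
top postB [524.3  67.4  78. ]
top stopA [584.5 134.   60. ]
top stopB [523.5 127.4  60. ]
top frontA [597.8  39.8  66. ]
top frontB [537.6  36.3  66. ]
top wallA [607.  -44.2  66. ]
top wallB [548.9 -49.2  66. ]
top stepRA [613.8 -92.5  50. ]
top stepRB [554.8 -97.3  50. ]
top floorRA [ 617.3 -137.4   30. ]
top floorRB [ 559.6 -142.6   30. ]
top fenceRA [ 623.  -135.2   40. ]
top fenceRB [ 554.9 -146.6   40. ]
top fenceFA [587.1 157.9  40. ]
top mallettop [ 566.9 -227.2  118. ]
top pot [548.4 221.8  70. ]
side postA [604.6  83.8  78. ]
side postB [521.8  72.1  78. ]
side wallB [547.1 -48.9  66. ]
side wallA [606.9 -40.2  66. ]
side stepRB [554.9 -98.8  50. ]
side stepRA [613.3 -96.   50. ]
side stopA [584.5 124.9  60. ]
side mallettop [ 570.1 -229.4  118. ]
side pot [547.6 222.9  70. ]
```

Request:
drive_tool:
  targets:
    - {"x": -0.044, "y": -0.0418, "wz": 5.1, "hand": -1}
    - {"x": -0.088, "y": -0.0835, "wz": 10.2, "hand": -1}
    - {"x": -0.132, "y": -0.125, "wz": 15.3, "hand": -1}
    - {"x": -0.176, "y": -0.167, "wz": 20.4, "hand": -1}
    - {"x": -0.22, "y": -0.209, "wz": 25.5, "hand": -1}
    - {"x": -0.264, "y": -0.251, "wz": 30.6, "hand": -1}
    - {"x": -0.309, "y": -0.292, "wz": 35.7, "hand": -1}
    - {"x": -0.353, "y": -0.334, "wz": 40.8, "hand": -1}
    - {"x": -0.397, "y": -0.376, "wz": 46, "hand": -1}
    - {"x": -0.441, "y": -0.418, "wz": 51, "hand": -1}
    - {"x": -0.485, "y": -0.459, "wz": 56, "hand": -1}
    - {"x": -0.529, "y": -0.501, "wz": 61.2, "hand": -1}
  grip_force: 30

```text
invalid input at $.targets[0]: expected keys x, y, z, wx, wy, wz, hand
```

Request:
drive_tool:
  targets:
    - {"x": -0.044, "y": -0.0418, "z": 0, "wx": 0, "wy": 0, "wz": 5.1, "hand": -1}
    - {"x": -0.088, "y": -0.0835, "z": 0, "wx": 0, "wy": 0, "wz": 10.2, "hand": -1}
    - {"x": -0.132, "y": -0.125, "z": 0, "wx": 0, "wy": 0, "wz": 15.3, "hand": -1}
    - {"x": -0.176, "y": -0.167, "z": 0, "wx": 0, "wy": 0, "wz": 20.4, "hand": -1}
    - {"x": -0.22, "y": -0.209, "z": 0, "wx": 0, "wy": 0, "wz": 25.5, "hand": -1}
    - {"x": -0.264, "y": -0.251, "z": 0, "wx": 0, "wy": 0, "wz": 30.6, "hand": -1}
    - {"x": -0.309, "y": -0.292, "z": 0, "wx": 0, "wy": 0, "wz": 35.7, "hand": -1}
    - {"x": -0.353, "y": -0.334, "z": 0, "wx": 0, "wy": 0, "wz": 40.8, "hand": -1}
    - {"x": -0.397, "y": -0.376, "z": 0, "wx": 0, "wy": 0, "wz": 46, "hand": -1}
    - {"x": -0.441, "y": -0.418, "z": 0, "wx": 0, "wy": 0, "wz": 51, "hand": -1}
    - {"x": -0.485, "y": -0.459, "z": 0, "wx": 0, "wy": 0, "wz": 56, "hand": -1}
    - {"x": -0.529, "y": -0.501, "z": 0, "wx": 0, "wy": 0, "wz": 61.2, "hand": -1}
  grip_force: 30

```text
clock: 1.6
ee_pos: [0.5501, -0.0114, 0.2216]
tcp_rot: [-0.0, 0.63, 0.777, 0.0]
ft_force: [0.5, 0.9, 0.0]
finger_gap: -0.0
```

Request:
drive_tool:
  targets:
    - {"x": -0.028, "y": 0.009, "z": 0.02, "wx": 0, "wy": 0, "wz": 2.5, "hand": -1}
    - {"x": -0.056, "y": 0.0185, "z": 0.05, "wx": 0, "wy": 0, "wz": 5, "hand": -1}
    - {"x": -0.056, "y": 0.0185, "z": 0.096, "wx": 0, "wy": 0, "wz": 5, "hand": -1}
    - {"x": -0.056, "y": 0.0185, "z": 0.096, "wx": 0, "wy": 0, "wz": 5, "hand": -1}
    - {"x": -0.056, "y": 0.0185, "z": 0.096, "wx": 0, "wy": 0, "wz": 5, "hand": -1}

```text
clock: 2.22
ee_pos: [0.5796, -0.0601, 0.1268]
tcp_rot: [0.0, 0.662, 0.75, 0.0]
ft_force: [0.8, -0.2, 1.5]
finger_gap: -0.002
```

```bash
python3 - <<'E'
from plant import bot
import cv2,numpy as np
s=bot.observe(); print(s["clock"],np.round(s["ee_pos"],4),np.round(s["tcp_rot"],4),np.round(s["ft_force"],2),np.round(s["moment"],2))
a=bot.camera("top")["img"][150:290,150:380]; a=cv2.resize(a,None,fx=1.7,fy=1.7,interpolation=cv2.INTER_CUBIC)
b=bot.camera("side")["img"][130:330,160:300]; b=cv2.resize(b,None,fx=2.8,fy=2.8,interpolation=cv2.INTER_CUBIC)
o=np.zeros((560,a.shape[1]+b.shape[1],3),np.uint8);o[:a.shape[0],:a.shape[1]]=a;o[:b.shape[0],a.shape[1]:]=b
cv2.imwrite("pics/v1.png",o)
E
```

```text
2.225 [ 0.5796 -0.0601  0.1268] [2.000e-04 6.619e-01 7.496e-01 1.000e-04] [ 0.8  -0.24  1.54] [ 0.    0.02 -0.06]
```

View pics/v1.png

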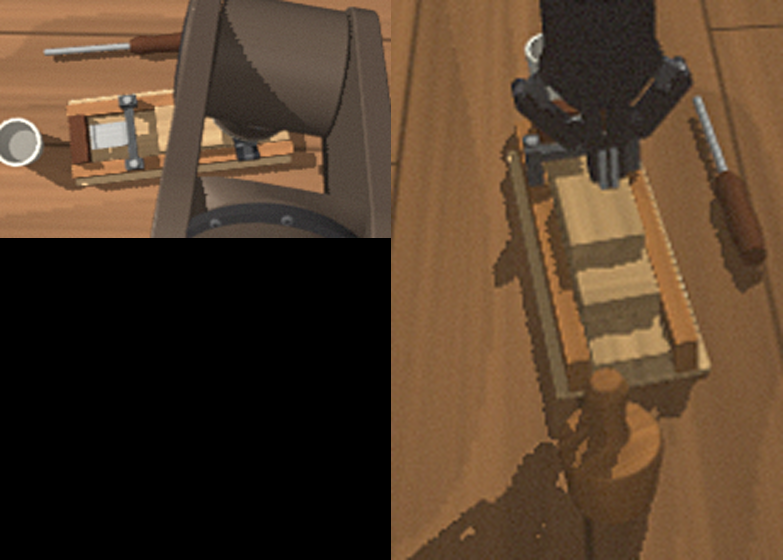

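Request:
drive_tool:
  targets:
    - {"x": 0, "y": 0, "z": 0.025, "wx": 0, "wy": 0, "wz": 0, "hand": -1}
    - {"x": 0, "y": 0, "z": 0.042, "wx": 0, "wy": 0, "wz": 0, "hand": -1}
    - {"x": 0, "y": 0, "z": 0.048, "wx": 0, "wy": 0, "wz": 0, "hand": -1}
    - {"x": 0, "y": 0, "z": 0.048, "wx": 0, "wy": 0, "wz": 0, "hand": -1}
    - {"x": 0, "y": 0, "z": 0.048, "wx": 0, "wy": 0, "wz": 0, "hand": -1}

```text
clock: 2.95
ee_pos: [0.5797, -0.0604, 0.0783]
tcp_rot: [0.0, 0.662, 0.749, 0.0]
ft_force: [0.2, 1.2, -1.0]
finger_gap: -0.0
```

```bash
python3 - <<'E'
from plant import bot
import cv2,numpy as np
s=bot.observe(); print(s["clock"],np.round(s["ee_pos"],4),np.round(s["tcp_rot"],4),np.round(s["ft_force"],2),np.round(s["moment"],2))
b=bot.camera("side")["img"][150:300,180:300]; b=cv2.resize(b,None,fx=4,fy=4,interpolation=cv2.INTER_CUBIC)
cv2.imwrite("pics/v2.png",b)
E
```

```text
2.95 [ 0.5797 -0.0604  0.0783] [3.000e-04 6.621e-01 7.494e-01 2.000e-04] [ 0.25  1.22 -1.05] [-0.   -0.05 -0.04]
```

View pics/v2.png

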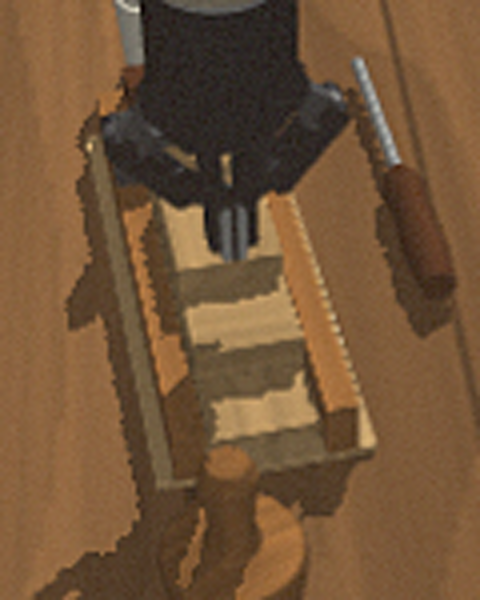

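```bash
python3 - <<'E'
from h import *
P=np.array([.5797,-.0604,.0783]);u=np.array([-.124,.992,0])
for z in (.022,.009,.0):
  for d in (-.011,0,.011): print(z,d,(proj("side",P+u*d-[0,0,z])[0]-[180,150])*4)
print((proj("side",[[.577,-.046,.066],[.577,-.046,.05],[.577,-.046,.0784]])-[180,150])*4)
E
```

```text
0.022 -0.011 [237.51090659 304.92639295]
0.022 0 [233.71873686 291.09483348]
0.022 0.011 [229.99464581 277.5054302 ]
0.009 -0.011 [236.59144711 287.55962956]
0.009 0 [232.77325102 273.75185396]
0.009 0.011 [229.02439061 260.18896585]
0.0 -0.011 [235.94557595 275.34052433]
0.0 0 [232.10924662 261.55190162]
0.0 0.011 [228.34313951 248.01003451]
[[226.44799613 260.44716375]
 [227.66276623 281.60328771]
 [225.48937391 243.71556561]]
```

```bash
python3 - <<'E'
from plant import bot
from h import *
c=bot.camera("side"); print(bot.observe()["clock"]); print(np.abs(c["R"]-C["side"]["R"]).max(),np.abs(c["t"]-C["side"]["t"]).max())
b=c["img"][170:240,205:275]; b=cv2.resize(b,None,fx=8,fy=8,interpolation=cv2.INTER_NEAREST)
b=cv2.convertScaleAbs(b,alpha=1.6,beta=20)
cv2.imwrite("pics/v3.png",b)
c=bot.camera("top");b=c["img"][180:280,180:340]; b=cv2.resize(b,None,fx=5,fy=5,interpolation=cv2.INTER_NEAREST)
b=cv2.convertScaleAbs(b,alpha=1.6,beta=20)
cv2.imwrite("pics/v4.png",b)
E
```

```text
3.05
4.310384799088851e-09 4.19030987686142e-09
```

View pics/v3.png

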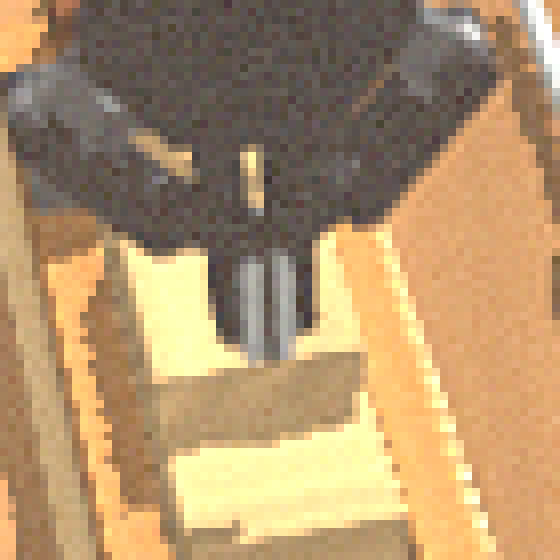

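View pics/v4.png

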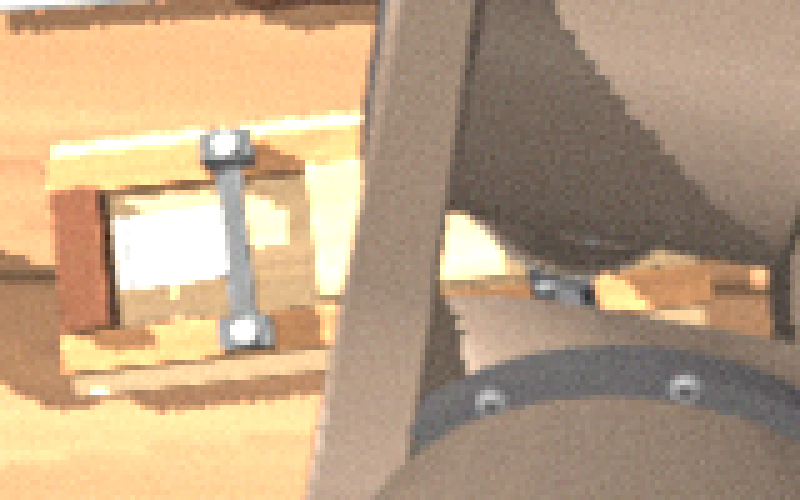

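```bash
python3 - <<'E'
from h import *
for P in ([.5796,-.0601,.1268],[.5797,-.0604,.0783]):
  P=np.array(P);u=np.array([-.124,.992,0])
  for d in (-.011,0.,.011): print(P[2],d,[proj("side",P+u*d-[0,0,h])[0].round(1).tolist() for h in (.022,.0,-.02)])
for z in (.05,.08,.1,.12,.15): print(z,back("top",293,237,z),back("top",287,236,z)[1],back("top",298.5,236,z)[1])
E
```

```text
0.1268 -0.011 [[238.4, 209.5], [238.0, 201.6], [237.6, 194.1]]
0.1268 0.0 [[237.5, 206.1], [237.0, 198.2], [236.6, 190.7]]
0.1268 0.011 [[236.5, 202.7], [236.1, 194.8], [235.7, 187.4]]
0.0783 -0.011 [[239.4, 226.2], [239.0, 218.8], [238.6, 211.9]]
0.0783 0.0 [[238.4, 222.8], [238.0, 215.4], [237.7, 208.5]]
0.0783 0.011 [[237.5, 219.4], [237.1, 212.0], [236.7, 205.1]]
0.05 [ 0.54550362 -0.0783709   0.05      ] -0.06468577503874977 -0.09090237991446616
0.08 [ 0.54330166 -0.07564365  0.08      ] -0.06232684461880779 -0.08783786463501024
0.1 [ 0.54183369 -0.07382549  0.1       ] -0.060754224338846446 -0.0857948544487063
0.12 [ 0.54036571 -0.07200732  0.12      ] -0.05918160405888513 -0.0837518442624024
0.15 [ 0.53816375 -0.06928007  0.15      ] -0.05682267363894314 -0.08068732898294646
```

Request:
drive_tool:
  targets:
    - {"x": 0, "y": 0, "z": 0.003, "wx": 0, "wy": 0, "wz": 0, "hand": -1}
    - {"x": 0, "y": 0, "z": 0.006, "wx": 0, "wy": 0, "wz": 0, "hand": -1}
    - {"x": 0, "y": 0, "z": 0.009, "wx": 0, "wy": 0, "wz": 0, "hand": -1}
    - {"x": 0, "y": 0, "z": 0.009, "wx": 0, "wy": 0, "wz": 0, "hand": -1}

```text
clock: 3.6
ee_pos: [0.5791, -0.0603, 0.0683]
tcp_rot: [-0.0, 0.662, 0.749, -0.0]
ft_force: [-0.0, 0.4, -0.2]
finger_gap: -0.001
```

```bash
cat > look.py <<'E'
import sys
from plant import bot
from h import *
s=bot.observe(); print(s["clock"],np.round(s["ee_pos"],4),np.round(s["ft_force"],2),np.round(s["moment"],2))
c=bot.camera("side")
b=c["img"][165:240,195:275]; b=cv2.resize(b,None,fx=7.4,fy=7.4,interpolation=cv2.INTER_NEAREST)
b=cv2.convertScaleAbs(b,alpha=1.6,beta=20)
cv2.imwrite(f"pics/{sys.argv[1]}.png",b)
E
python3 look.py v5
```

```text
3.6 [ 0.5791 -0.0603  0.0683] [-0.03  0.45 -0.17] [-0.04  0.07 -0.04]
```

View pics/v5.png

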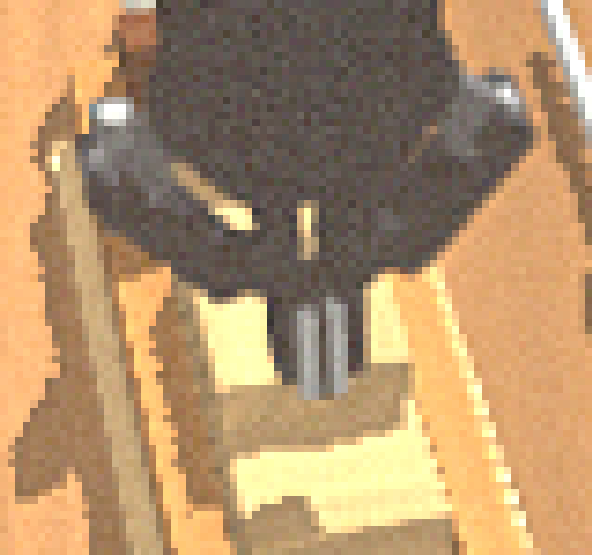

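Request:
drive_tool:
  targets:
    - {"x": -0.003, "y": 0, "z": 0.0, "wx": 0, "wy": 0, "wz": 0, "hand": -1}
    - {"x": -0.003, "y": 0, "z": 0.004, "wx": 0, "wy": 0, "wz": 0, "hand": -1}
    - {"x": -0.003, "y": 0, "z": 0.008, "wx": 0, "wy": 0, "wz": 0, "hand": -1}
    - {"x": -0.003, "y": 0, "z": 0.011, "wx": 0, "wy": 0, "wz": 0, "hand": -1}
    - {"x": -0.003, "y": 0, "z": 0.011, "wx": 0, "wy": 0, "wz": 0, "hand": -1}

```text
clock: 4.28
ee_pos: [0.5794, -0.0633, 0.0573]
tcp_rot: [-0.0, 0.662, 0.749, -0.0]
ft_force: [-0.2, 1.4, 0.0]
finger_gap: 0.0
```

```bash
python3 look.py v6
```

```text
4.275 [ 0.5794 -0.0633  0.0573] [-0.21  1.42  0.03] [-0.   -0.03 -0.04]
```

View pics/v6.png

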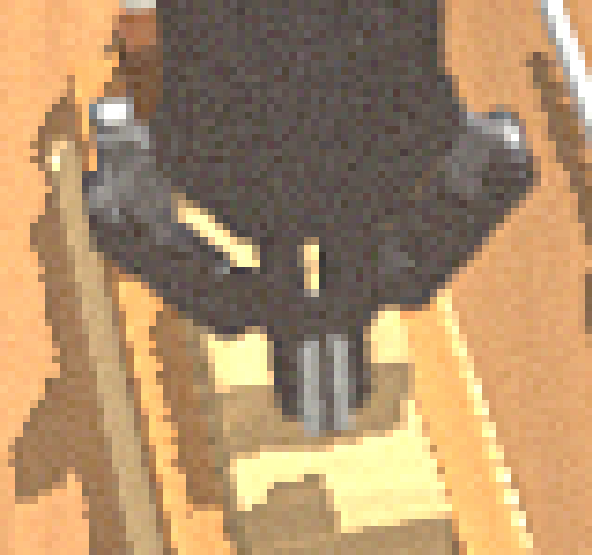

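Request:
drive_tool:
  targets:
    - {"x": 0, "y": 0, "z": 0.003, "wx": 0, "wy": 0, "wz": 0, "hand": -1}
    - {"x": 0, "y": 0, "z": 0.006, "wx": 0, "wy": 0, "wz": 0, "hand": -1}
    - {"x": 0, "y": 0, "z": 0.008, "wx": 0, "wy": 0, "wz": 0, "hand": -1}
    - {"x": 0, "y": 0, "z": 0.008, "wx": 0, "wy": 0, "wz": 0, "hand": -1}

```text
clock: 4.82
ee_pos: [0.5795, -0.0633, 0.0495]
tcp_rot: [-0.0, 0.662, 0.749, -0.0]
ft_force: [-0.3, 0.7, -0.5]
finger_gap: -0.002
```

```bash
python3 look.py v7
```

```text
4.825 [ 0.5795 -0.0633  0.0495] [-0.29  0.68 -0.53] [0.01 0.01 0.05]
```

View pics/v7.png

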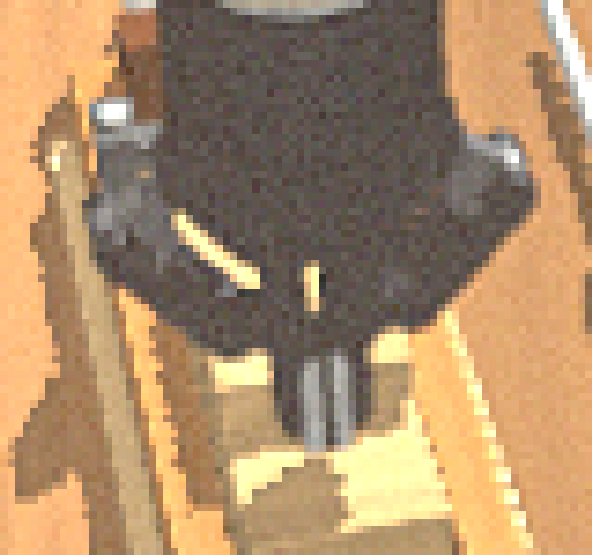

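Request:
drive_tool:
  targets:
    - {"x": 0, "y": 0, "z": 0.003, "wx": 0, "wy": 0, "wz": 0, "hand": -1}
    - {"x": 0, "y": 0, "z": 0.006, "wx": 0, "wy": 0, "wz": 0, "hand": -1}
    - {"x": 0, "y": 0, "z": 0.008, "wx": 0, "wy": 0, "wz": 0, "hand": -1}
    - {"x": 0, "y": 0, "z": 0.008, "wx": 0, "wy": 0, "wz": 0, "hand": -1}

```text
clock: 5.38
ee_pos: [0.5795, -0.0633, 0.0415]
tcp_rot: [-0.0, 0.662, 0.749, -0.0]
ft_force: [0.3, -0.7, 0.0]
finger_gap: -0.001
```

```bash
python3 look.py v8
```

```text
5.375 [ 0.5795 -0.0633  0.0415] [ 0.32 -0.73  0.01] [-0.   -0.    0.02]
```

View pics/v8.png

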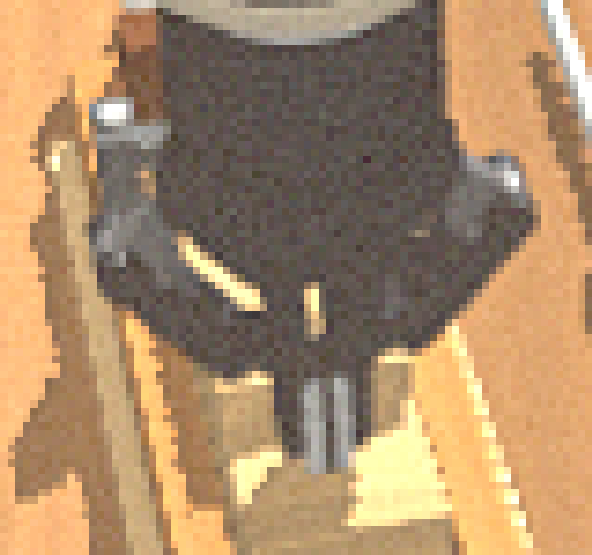

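Request:
drive_tool:
  targets:
    - {"x": 0, "y": 0, "z": 0.002, "wx": 0, "wy": 0, "wz": 0, "hand": -1}
    - {"x": 0, "y": 0, "z": 0.004, "wx": 0, "wy": 0, "wz": 0, "hand": -1}
    - {"x": 0, "y": 0, "z": 0.005, "wx": 0, "wy": 0, "wz": 0, "hand": -1}
    - {"x": 0, "y": 0, "z": 0.005, "wx": 0, "wy": 0, "wz": 0, "hand": -1}

```text
clock: 5.92
ee_pos: [0.5799, -0.0634, 0.0368]
tcp_rot: [0.0, 0.662, 0.749, 0.0]
ft_force: [-0.5, -0.4, 5.2]
finger_gap: -0.003
```

```bash
python3 look.py v9
```

```text
5.925 [ 0.5799 -0.0634  0.0368] [-0.53 -0.36  5.19] [ 0.05  0.05 -0.01]
```

View pics/v9.png

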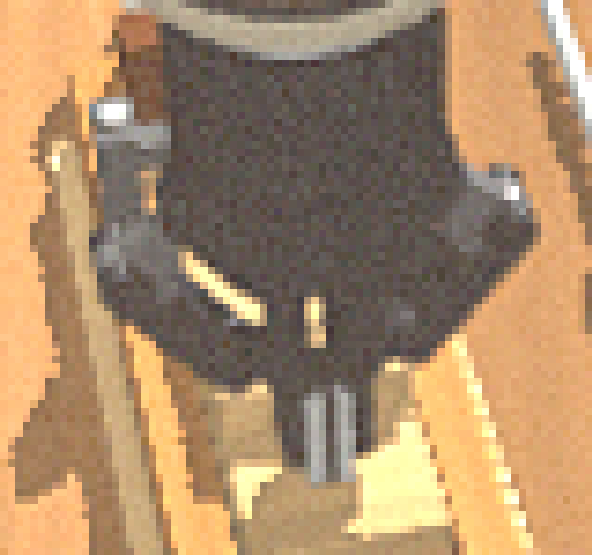

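Request:
drive_tool:
  targets:
    - {"x": 0, "y": 0, "z": 0.002, "wx": 0, "wy": 0, "wz": 0, "hand": -1}
    - {"x": 0, "y": 0, "z": 0.004, "wx": 0, "wy": 0, "wz": 0, "hand": -1}
    - {"x": 0, "y": 0, "z": 0.006, "wx": 0, "wy": 0, "wz": 0, "hand": -1}
    - {"x": 0, "y": 0, "z": 0.008, "wx": 0, "wy": 0, "wz": 0, "hand": -1}
    - {"x": 0, "y": 0, "z": 0.009, "wx": 0, "wy": 0, "wz": 0, "hand": -1}
    - {"x": 0, "y": 0, "z": 0.009, "wx": 0, "wy": 0, "wz": 0, "hand": -1}

```text
clock: 6.72
ee_pos: [0.5799, -0.0634, 0.0282]
tcp_rot: [0.0, 0.662, 0.749, 0.0]
ft_force: [-1.3, 0.1, 13.4]
finger_gap: 0.004
```

```bash
python3 look.py v10
```

```text
6.725 [ 0.5799 -0.0634  0.0282] [-1.32  0.07 13.36] [0.11 0.41 0.05]
```

View pics/v10.png

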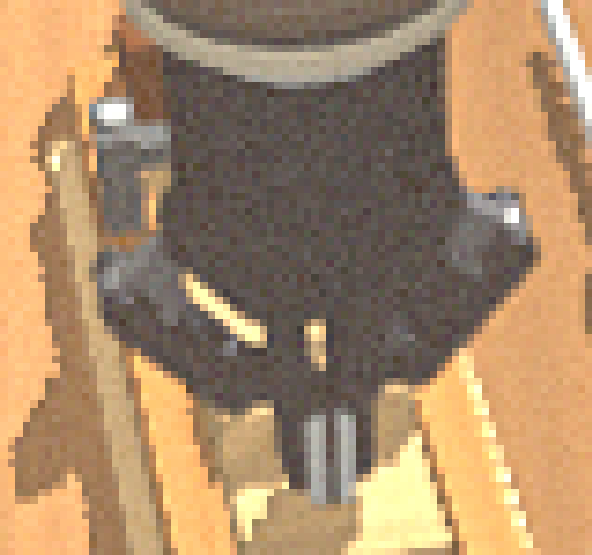

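Request:
drive_tool:
  targets:
    - {"x": 0.002, "y": 0, "z": 0, "wx": 0, "wy": 0, "wz": 0, "hand": -1}
    - {"x": 0.004, "y": 0, "z": 0, "wx": 0, "wy": 0, "wz": 0, "hand": -1}
    - {"x": 0.006, "y": 0, "z": 0, "wx": 0, "wy": 0, "wz": 0, "hand": -1}
    - {"x": 0.009, "y": 0, "z": 0, "wx": 0, "wy": 0, "wz": 0, "hand": -1}
    - {"x": 0.012, "y": 0, "z": 0, "wx": 0, "wy": 0, "wz": 0, "hand": -1}
    - {"x": 0.015, "y": 0, "z": 0, "wx": 0, "wy": 0, "wz": 0, "hand": -1}
    - {"x": 0.018, "y": 0, "z": 0, "wx": 0, "wy": 0, "wz": 0, "hand": -1}
    - {"x": 0.02, "y": 0, "z": 0, "wx": 0, "wy": 0, "wz": 0, "hand": -1}

```text
clock: 7.78
ee_pos: [0.5788, -0.0444, 0.0287]
tcp_rot: [0.002, 0.662, 0.75, 0.001]
ft_force: [0.7, -10.8, 12.8]
finger_gap: -0.002
```

```bash
python3 look.py v11; python3 - <<'E'
from plant import bot
import cv2
b=bot.camera("top")["img"][180:280,150:340]; b=cv2.resize(b,None,fx=4,fy=4,interpolation=cv2.INTER_NEAREST)
cv2.imwrite("pics/t11.png",cv2.convertScaleAbs(b,alpha=1.4,beta=20))
E
```

```text
7.775 [ 0.5788 -0.0444  0.0287] [  0.72 -10.77  12.77] [-1.78 -0.25  0.02]
```

View pics/v11.png

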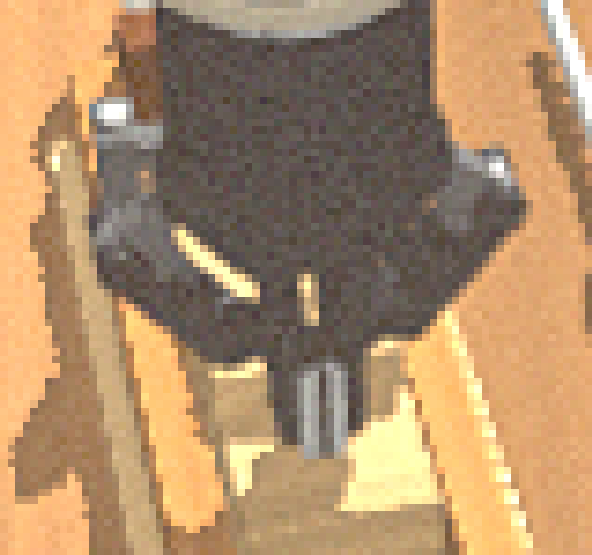

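View pics/t11.png

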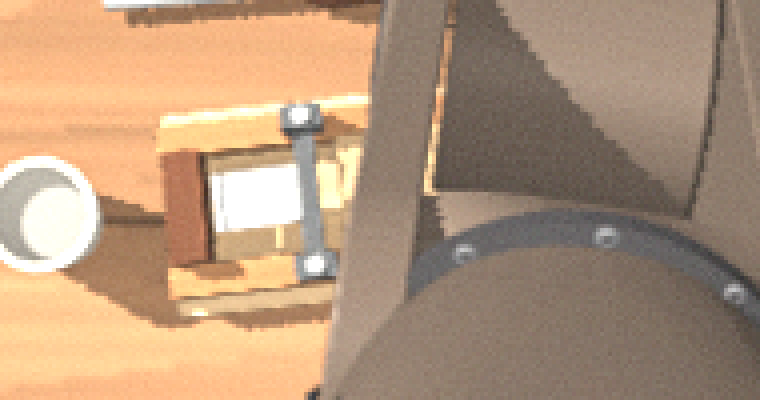

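Request:
drive_tool:
  targets:
    - {"x": 0.003, "y": 0, "z": 0, "wx": 0, "wy": 0, "wz": 0, "hand": -1}
    - {"x": 0.006, "y": 0, "z": 0, "wx": 0, "wy": 0, "wz": 0, "hand": -1}
    - {"x": 0.009, "y": 0, "z": 0, "wx": 0, "wy": 0, "wz": 0, "hand": -1}
    - {"x": 0.012, "y": 0, "z": 0, "wx": 0, "wy": 0, "wz": 0, "hand": -1}
    - {"x": 0.015, "y": 0, "z": 0.0003, "wx": 0, "wy": 0, "wz": 0, "hand": -1}
    - {"x": 0.018, "y": 0, "z": 0.0003, "wx": 0, "wy": 0, "wz": 0, "hand": -1}
    - {"x": 0.021, "y": 0, "z": 0.0003, "wx": 0, "wy": 0, "wz": 0, "hand": -1}
    - {"x": 0.024, "y": 0, "z": 0.0003, "wx": 0, "wy": 0, "wz": 0, "hand": -1}
    - {"x": 0.027, "y": 0, "z": 0.0003, "wx": 0, "wy": 0, "wz": 0, "hand": -1}
    - {"x": 0.03, "y": 0, "z": 0.0003, "wx": 0, "wy": 0, "wz": 0, "hand": -1}

```text
clock: 9.12
ee_pos: [0.575, -0.0146, 0.0283]
tcp_rot: [0.001, 0.662, 0.749, 0.001]
ft_force: [0.8, -8.9, 13.2]
finger_gap: -0.004
```

```bash
python3 look.py v12; python3 - <<'E'
from plant import bot
import cv2
b=bot.camera("top")["img"][180:280,150:340]; b=cv2.resize(b,None,fx=4,fy=4,interpolation=cv2.INTER_NEAREST)
cv2.imwrite("pics/t12.png",cv2.convertScaleAbs(b,alpha=1.4,beta=20))
E
```

```text
9.125 [ 0.575  -0.0146  0.0283] [ 0.76 -8.92 13.22] [-1.76 -0.23 -0.01]
```

View pics/v12.png

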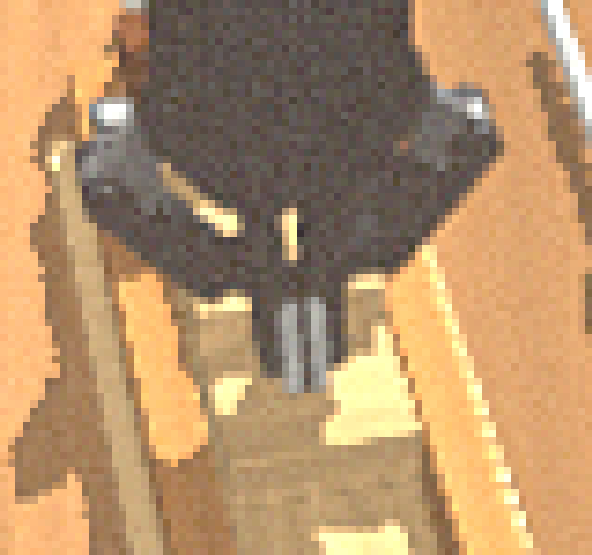

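View pics/t12.png

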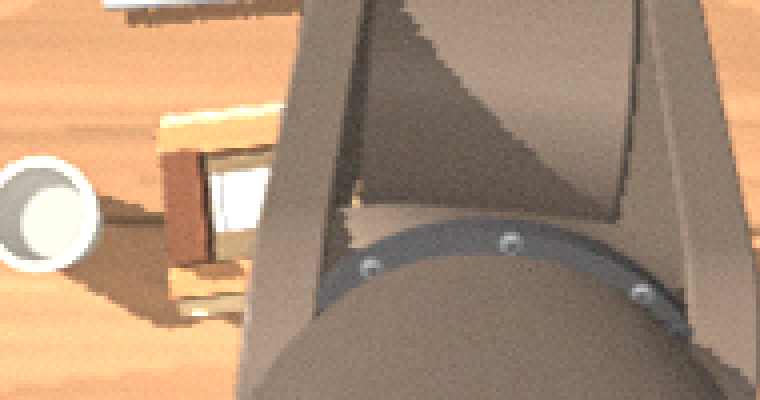

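Request:
drive_tool:
  targets:
    - {"x": 0.003, "y": 0, "z": 0, "wx": 0, "wy": 0, "wz": 0, "hand": -1}
    - {"x": 0.006, "y": 0, "z": 0, "wx": 0, "wy": 0, "wz": 0, "hand": -1}
    - {"x": 0.009, "y": 0, "z": 0, "wx": 0, "wy": 0, "wz": 0, "hand": -1}
    - {"x": 0.012, "y": 0, "z": 0, "wx": 0, "wy": 0, "wz": 0, "hand": -1}
    - {"x": 0.015, "y": 0, "z": 0.0, "wx": 0, "wy": 0, "wz": 0, "hand": -1}
    - {"x": 0.018, "y": 0, "z": 0.0, "wx": 0, "wy": 0, "wz": 0, "hand": -1}
    - {"x": 0.021, "y": 0, "z": 0.0, "wx": 0, "wy": 0, "wz": 0, "hand": -1}
    - {"x": 0.024, "y": 0, "z": 0.0, "wx": 0, "wy": 0, "wz": 0, "hand": -1}
    - {"x": 0.027, "y": 0, "z": 0.0, "wx": 0, "wy": 0, "wz": 0, "hand": -1}
    - {"x": 0.03, "y": 0, "z": 0.0, "wx": 0, "wy": 0, "wz": 0, "hand": -1}

```text
clock: 10.48
ee_pos: [0.5713, 0.0152, 0.0283]
tcp_rot: [0.001, 0.662, 0.749, 0.001]
ft_force: [1.8, -11.2, 13.4]
finger_gap: -0.005
```

```bash
sed -i 's/165:240,195:275/155:230,185:265/' look.py; python3 look.py v13
```

```text
10.475 [0.5713 0.0152 0.0283] [  1.79 -11.19  13.43] [-1.81 -0.26 -0.  ]
```

View pics/v13.png

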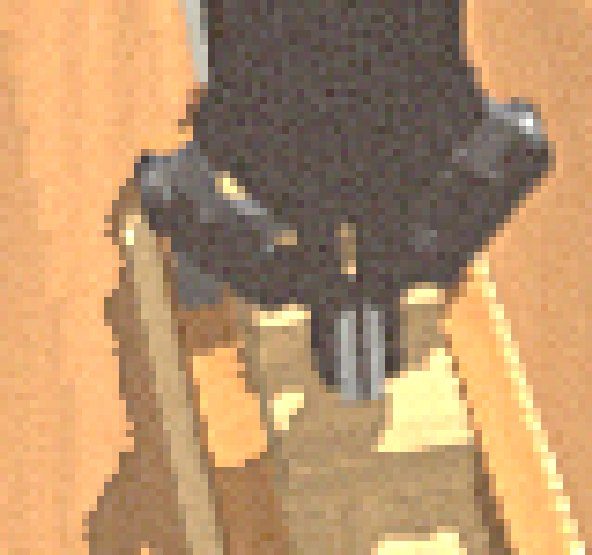

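Request:
drive_tool:
  targets:
    - {"x": 0.002, "y": 0, "z": 0, "wx": 0, "wy": 0, "wz": 0, "hand": -1}
    - {"x": 0.004, "y": 0, "z": 0, "wx": 0, "wy": 0, "wz": 0, "hand": -1}
    - {"x": 0.006, "y": 0, "z": 0, "wx": 0, "wy": 0, "wz": 0, "hand": -1}
    - {"x": 0.008, "y": 0, "z": 0, "wx": 0, "wy": 0, "wz": 0, "hand": -1}
    - {"x": 0.01, "y": 0, "z": 0, "wx": 0, "wy": 0, "wz": 0, "hand": -1}
    - {"x": 0.012, "y": 0, "z": 0, "wx": 0, "wy": 0, "wz": 0, "hand": -1}
    - {"x": 0.014, "y": 0, "z": 0, "wx": 0, "wy": 0, "wz": 0, "hand": -1}
    - {"x": 0.015, "y": 0, "z": 0, "wx": 0, "wy": 0, "wz": 0, "hand": -1}

```text
clock: 11.52
ee_pos: [0.5693, 0.03, 0.0281]
tcp_rot: [0.001, 0.662, 0.75, 0.001]
ft_force: [1.7, -12.6, 11.2]
finger_gap: -0.004
```

```bash
python3 look.py v14
```

```text
11.525 [0.5693 0.03   0.0281] [  1.68 -12.6   11.2 ] [-2.09 -0.31  0.05]
```

View pics/v14.png

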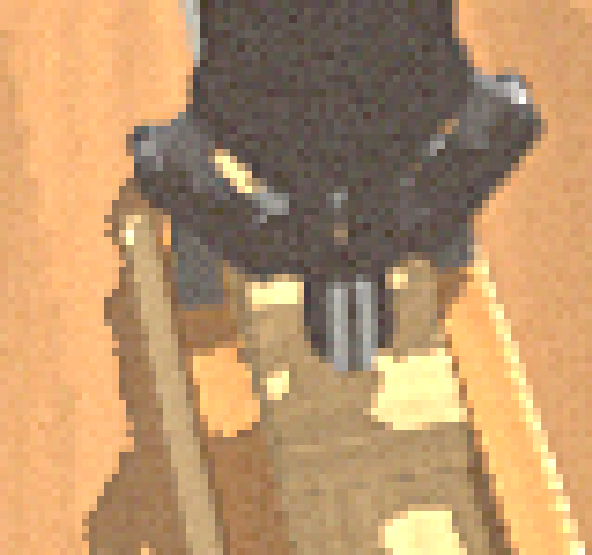

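Request:
drive_tool:
  targets:
    - {"x": 0.0015, "y": 0, "z": 0, "wx": 0, "wy": 0, "wz": 0, "hand": -1}
    - {"x": 0.003, "y": 0, "z": 0, "wx": 0, "wy": 0, "wz": 0, "hand": -1}
    - {"x": 0.0045, "y": 0, "z": 0, "wx": 0, "wy": 0, "wz": 0, "hand": -1}
    - {"x": 0.006, "y": 0, "z": 0, "wx": 0, "wy": 0, "wz": 0, "hand": -1}
    - {"x": 0.006, "y": 0, "z": 0, "wx": 0, "wy": 0, "wz": 0, "hand": -1}

```text
clock: 12.2
ee_pos: [0.5684, 0.0361, 0.0281]
tcp_rot: [0.001, 0.662, 0.75, 0.0]
ft_force: [1.6, -10.1, 11.2]
finger_gap: 0.001
```

Request:
drive_tool:
  targets:
    - {"x": 0.001, "y": 0, "z": 0, "wx": 0, "wy": 0, "wz": 0, "hand": -1}
    - {"x": 0.002, "y": 0, "z": 0, "wx": 0, "wy": 0, "wz": 0, "hand": -1}
    - {"x": 0.003, "y": 0, "z": 0, "wx": 0, "wy": 0, "wz": 0, "hand": -1}
    - {"x": 0.003, "y": 0, "z": 0, "wx": 0, "wy": 0, "wz": 0, "hand": -1}

```text
clock: 12.7
ee_pos: [0.5682, 0.0378, 0.0281]
tcp_rot: [0.002, 0.662, 0.75, 0.0]
ft_force: [2.3, -27.2, 10.3]
finger_gap: 0.0
```

```bash
python3 look.py v15;  python3 - <<'E'
from plant import bot
import cv2
b=bot.camera("top")["img"][180:280,150:340]; b=cv2.resize(b,None,fx=4,fy=4,interpolation=cv2.INTER_NEAREST)
cv2.imwrite("pics/t15.png",cv2.convertScaleAbs(b,alpha=1.4,beta=20))
E
```

```text
12.7 [0.5682 0.0378 0.0281] [  2.25 -27.19  10.34] [-4.35 -0.31 -0.01]
```

View pics/v15.png

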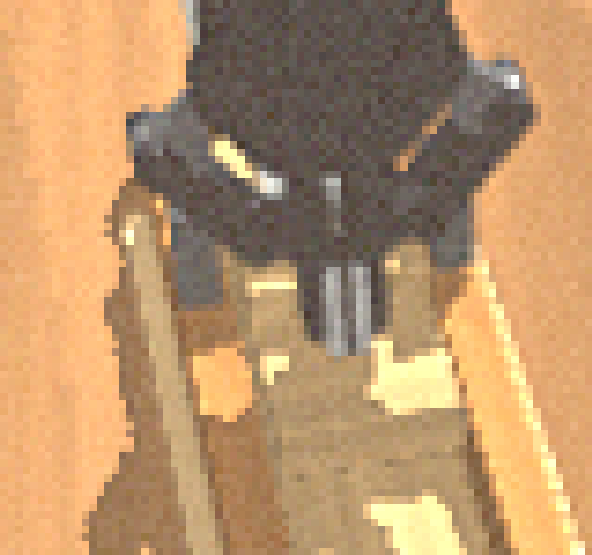

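View pics/t15.png

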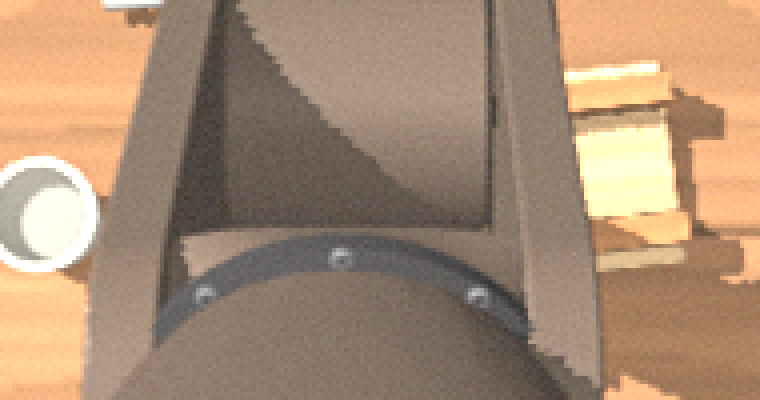

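```bash
python3 - <<'E'
from h import *
g=np.array([.563,.0735]);u=np.array([-.122,.9925])
p=back("side",248.1,210.1,.0385);print(p,(p[:2]-g)@u)
# stop top edge in side0, re-measure: zoom (152..228,~122)
for uv in ((152,122),(228,122),(152,126)): 
  q=back("side",160+uv[0]/3,130+uv[1]/3,.06);print(q,(q[:2]-g)@u)
E
```

```text
[ 0.60505475 -0.00233098  0.0385    ] -0.08039292492643832
[0.52183133 0.13055852 0.06      ] 0.06165316077870437
[0.58522213 0.12342048 0.06      ] 0.04683498066991493
[0.52177077 0.12499044 0.06      ] 0.05613422320037451
```

Request:
drive_tool:
  targets:
    - {"x": -0.001, "y": 0, "z": 0, "wx": 0, "wy": 0, "wz": 0, "hand": -1}
    - {"x": -0.0015, "y": 0, "z": 0, "wx": 0, "wy": 0, "wz": 0, "hand": -1}
    - {"x": -0.0015, "y": 0, "z": -0.001, "wx": 0, "wy": 0, "wz": 0, "hand": -1}
    - {"x": -0.0015, "y": 0, "z": -0.002, "wx": 0, "wy": 0, "wz": 0, "hand": -1}
    - {"x": -0.0015, "y": 0, "z": -0.0025, "wx": 0, "wy": 0, "wz": 0, "hand": -1}
    - {"x": -0.0015, "y": 0, "z": -0.0025, "wx": 0, "wy": 0, "wz": 0, "hand": -1}

```text
clock: 13.55
ee_pos: [0.5679, 0.0377, 0.03]
tcp_rot: [0.001, 0.662, 0.749, 0.0]
ft_force: [1.8, -9.4, 6.7]
finger_gap: 0.006
```

Request:
drive_tool:
  targets:
    - {"x": -0.0005, "y": 0, "z": 0, "wx": 0, "wy": 0, "wz": 0, "hand": -1}
    - {"x": -0.001, "y": 0, "z": 0, "wx": 0, "wy": 0, "wz": 0, "hand": -1}
    - {"x": -0.001, "y": 0, "z": -0.001, "wx": 0, "wy": 0, "wz": 0, "hand": -1}
    - {"x": -0.001, "y": 0, "z": -0.001, "wx": 0, "wy": 0, "wz": 0, "hand": -1}

```text
clock: 14.05
ee_pos: [0.5679, 0.0375, 0.0312]
tcp_rot: [0.001, 0.662, 0.749, 0.001]
ft_force: [2.0, 2.6, 4.5]
finger_gap: 0.0
```

Request:
drive_tool:
  targets:
    - {"x": 0.0002, "y": 0, "z": -0.001, "wx": 0, "wy": 0, "wz": 0, "hand": -1}
    - {"x": 0.0002, "y": 0, "z": -0.002, "wx": 0, "wy": 0, "wz": 0, "hand": -1}
    - {"x": 0.0, "y": 0, "z": -0.004, "wx": 0, "wy": 0, "wz": 0, "hand": -1}
    - {"x": -0.001, "y": 0, "z": -0.006, "wx": 0, "wy": 0, "wz": 0, "hand": -1}
    - {"x": -0.003, "y": 0, "z": -0.01, "wx": 0, "wy": 0, "wz": 0, "hand": -1}
    - {"x": -0.003, "y": 0, "z": -0.01, "wx": 0, "wy": 0, "wz": 0, "hand": -1}

```text
clock: 14.8
ee_pos: [0.5677, 0.0342, 0.0413]
tcp_rot: [0.0, 0.662, 0.749, 0.0]
ft_force: [-0.4, 1.2, -0.0]
finger_gap: -0.001
```

```bash
python3 look.py v16
```

```text
14.8 [0.5677 0.0342 0.0413] [-0.36  1.19 -0.05] [-0.01 -0.01 -0.02]
```

View pics/v16.png

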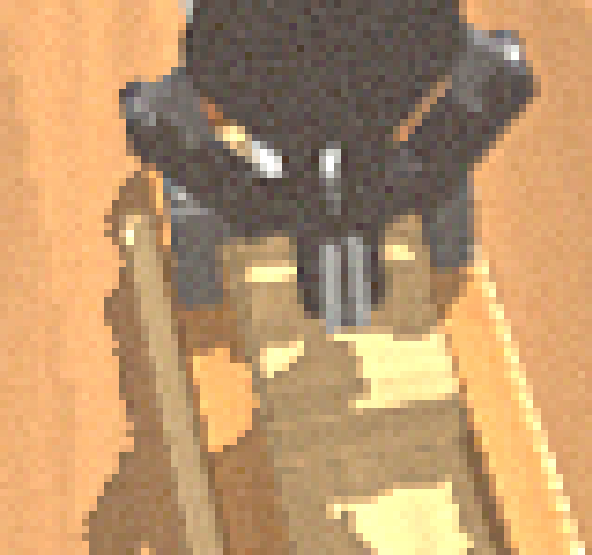

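Released cleanly. Now I lift clear and retreat so that both cameras can see.

Request:
drive_tool:
  targets:
    - {"x": -0.003, "y": 0, "z": -0.03, "wx": 0, "wy": 0, "wz": 0, "hand": -1}
    - {"x": -0.003, "y": 0, "z": -0.07, "wx": 0, "wy": 0, "wz": 0, "hand": -1}
    - {"x": -0.003, "y": 0, "z": -0.12, "wx": 0, "wy": 0, "wz": 0, "hand": -1}
    - {"x": -0.003, "y": 0, "z": -0.18, "wx": 0, "wy": 0, "wz": 0, "hand": -1}
    - {"x": 0.05, "y": -0.01, "z": -0.18, "wx": 0, "wy": 0, "wz": 0, "hand": -1}
    - {"x": 0.1, "y": -0.02, "z": -0.18, "wx": 0, "wy": 0, "wz": 0, "hand": -1}
    - {"x": 0.15, "y": -0.03, "z": -0.18, "wx": 0, "wy": 0, "wz": 0, "hand": -1}
    - {"x": 0.2, "y": -0.04, "z": -0.18, "wx": 0, "wy": 0, "wz": 0, "hand": -1}
    - {"x": 0.25, "y": -0.05, "z": -0.18, "wx": 0, "wy": 0, "wz": 0, "hand": -1}
    - {"x": 0.3, "y": -0.06, "z": -0.18, "wx": 0, "wy": 0, "wz": 0, "hand": -1}
    - {"x": 0.35, "y": -0.06, "z": -0.18, "wx": 0, "wy": 0, "wz": 0, "hand": -1}
    - {"x": 0.35, "y": -0.06, "z": -0.18, "wx": 0, "wy": 0, "wz": 0, "hand": -1}

```text
clock: 16.35
ee_pos: [0.464, 0.3774, 0.2207]
tcp_rot: [-0.0, 0.661, 0.75, 0.0]
ft_force: [-0.6, 0.1, 0.1]
finger_gap: -0.004
```

```bash
python3 - <<'E'
from plant import bot
from h import *
s=bot.observe(); print(s["clock"],np.round(s["ee_pos"],4),np.round(s["ft_force"],2),np.round(s["joint_velocities"],3))
a=bot.camera("top")["img"];cv2.imwrite("pics/top_e.png",a); a=cv2.resize(a[180:280,130:400],None,fx=2.96,fy=2.96,interpolation=cv2.INTER_CUBIC);cv2.imwrite("pics/topz_e.png",a)
b=bot.camera("side")["img"];cv2.imwrite("pics/side_e.png",b);b=cv2.resize(b[130:330,160:320],None,fx=3,fy=3,interpolation=cv2.INTER_CUBIC);cv2.imwrite("pics/sidez_e.png",b)
E
```

```text
16.35 [0.464  0.3774 0.2207] [-0.56  0.11  0.15] [-0.052 -0.016  0.039 -0.017 -0.    -0.04 ]
```

View pics/topz_e.png

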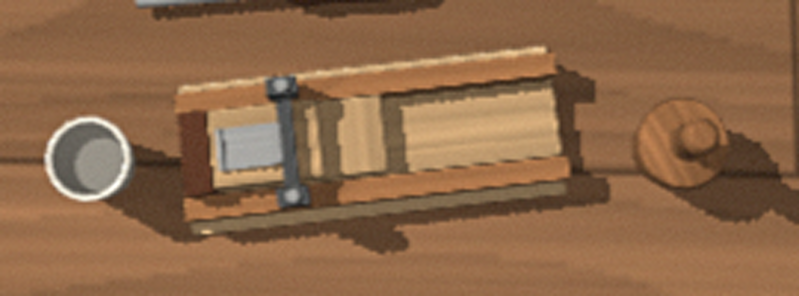

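View pics/sidez_e.png

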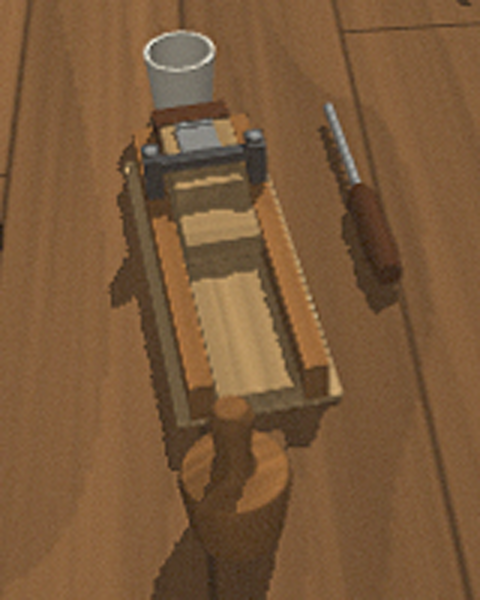

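```bash
python3 - <<'E'
from h import *
g=np.array([.563,.0735]);u=np.array([-.122,.9925])
T=lambda u,v,z:back("top",130+(u+.5)/2.96-.5,180+(v+.5)/2.96-.5,z)
S=lambda u,v,z:back("side",160+(u+.5)/3-.5,130+(v+.5)/3-.5,z)
for n,p in (("wall",T(324.5,142,.059)),("steprear",T(384,134,.043)),("stop",T(211,153,.06)),("wallS",S(214,210,.059)),("steprearS",S(226,244,.043))): print(n,p.round(4),round((p[:2]-g)@u*1000,1))
a=cv2.imread("pics/top_e.png")[205:265,185:265];cv2.imwrite("pics/ze.png",cv2.resize(a,None,fx=9,fy=9,interpolation=cv2.INTER_NEAREST))
for n in("top","side"):
  d=cv2.absdiff(cv2.imread(f"pics/{n}0.png"),cv2.imread(f"pics/{n}_e.png")).max(2)
  print(n,[ (k,int((d[b]>40).sum())) for k,b in dict(top=dict(mallet=np.s_[205:250,340:385],pot=np.s_[215:252,142:178],gouge=np.s_[165:190,170:275]),side=dict(mallet=np.s_[262:320,215:262],pot=np.s_[138:164,205:235],gouge=np.s_[162:225,264:296]))[n].items()])
E
```

```text
wall [0.5639 0.0442 0.059 ] -29.2
steprear [ 0.5724 -0.0016  0.043 ] -75.7
stop [0.5539 0.1307 0.06  ] 57.8
wallS [0.5673 0.015  0.059 ] -58.6
steprearS [ 0.5746 -0.0071  0.043 ] -81.4
top [('mallet', 0), ('pot', 0), ('gouge', 0)]
side [('mallet', 9), ('pot', 0), ('gouge', 0)]
```

View pics/ze.png

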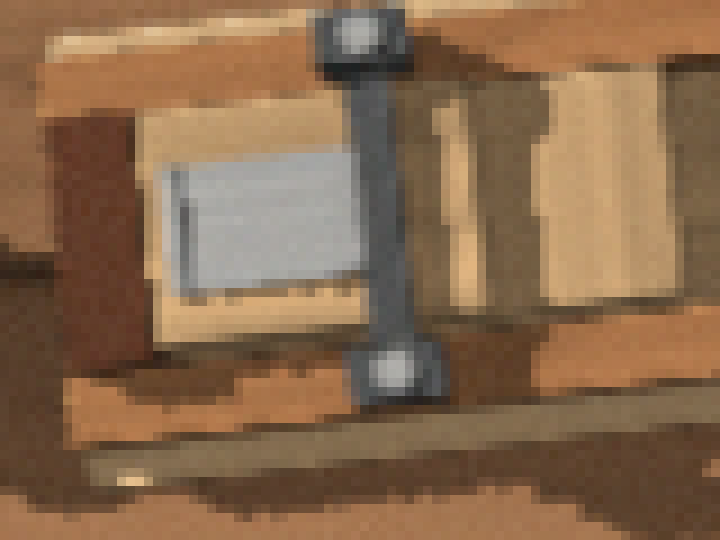

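```bash
python3 -c "
from plant import bot
print(bot.observe()['joint_velocities']); print(bot.job_done())"
```

```text
[-0.0276052  -0.0096907   0.01195367 -0.0032034  -0.00017398 -0.0035708 ]
the job is handed in; nothing more can be done
None
```

The blank is in its cradle, home against the end stop and held down under the leaf spring. I handed the job in at about 16.5 s.

**What I did:** With the fingers shut, I pressed the low step down with about 13 N, which sank the floor roughly 11 mm. Still pressing, I slid the blank about 96 mm under the gate bar and leaf spring. The push force rose from about 10 N to 27 N at the expected home position, so I took that as the stop. I then eased off the push, let the floor rise into the leaf, lifted clear and moved the arm away. The blank was never gripped or lifted.

**Last checks:**
- **Home position:** The top picture shows no gap between the front end and the stop, with the leaf lying on the blank. The step's rear edge measured 75.7 mm before the gate, against 75 mm expected.
- **Forces and bystanders:** The tool force was about zero after the retreat. The pot and gouge looked unchanged in both pictures. The mallet was unchanged in the top picture, with 9 changed pixels near it in the side picture that I took as noise.

**What disagreed:**
- **Fingertip length:** The tips met the step about 33 mm lower in tool height than the stated 22 mm implies. I went by the pictures and the contact force instead.
- **Side view readings:** The side camera put the step's rear edge about 6 mm short of home. Its wall reading was 30 mm off, which I think came from reading a shadow edge. I relied on the top view, the force jump and the tool travel, which agreed within a few millimetres.
- **Wall distance at home:** The stated 19 mm fits only if measured from the bar's rear face. From the bar's middle it should be 25 mm, and the top view gave 29 mm.

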